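Pin the specimen stage in line with its base

TASK

The sliding stage of the specimen fixture has slipped off its home position, so its hole no longer lines up with the hole in the base. Take the tapered pin with the red grip from the rack and drive it straight down through both holes until its collar sits fully home on the stage, so that the taper pulls the stage into line (do not shift the stage beforehand); let go of the pin and leave it standing there. Leave the green-gripped straight pin in the rack.

Things in the scene. Friction and masses are not known exactly. Their poses are not given: they have to be found in the camera images.
- pin_grip (a point): Tapered pin, red grip (upright cylinder 30 mm across, 44 high); this is the grip's centre, z up its axis. Below: a collar 44 across, 6 thick, underside 28 below this point; then a 56 mm steel shank, 29 across for 20 mm, tapering over 36 mm to a flat 6 mm tip, 84 below this point. About 0.15 kg. Hangs loose by its collar in one of two holes of the rack.
- dowel_grip (a point): Straight pin, green grip: centre of its grip. Like the tapered pin, but the shank is blunt and 29 mm across all the way. It stays in the other hole of the rack: a grey open stand 64 x 170 mm, 72 mm high, fixed to the bench, its holes 100 mm apart.
- base_hole (a point): Centre of the hole (32 mm wide, vertical, through) in the fixture's fixed blue base, at the base's top, 46 mm above the bench. Base 104 x 190 mm; point 55 mm from its centre; y runs along the base to its centre, z up. The aluminium stage on it is 84 x 160 mm, top 62 mm above the bench; a clamped block starts 75 mm from its hole. Pin home: grip centre 44 mm above this point.
- stage (a joint): Slide of the stage and its hole (32 mm, 3 mm chamfer) along +y of base_hole, in m: 0 = holes in line; starts 0.008 to 0.011. Slides against 3 N of friction: the taper pushes it across as the pin goes down over the fixed base hole (10 to 20 N is plenty). The tip enters both holes anywhere from the base hole's centre to midway between the two hole centres.
Mind the look-alikes: they are no part of the job. What is shaped like the part that bears pin_grip but blue, purple or yellow is not meant.

How it is judged:
By the outcome, as a careful person would: the job done as asked, in the order asked, and still so for the second after the job is handed in, with the robot touching nothing.
It also fails if it takes over 35 s, if anything falls off the work surface, if the arm or the gripper's body presses on something with over 40 N, if the wrist force passes 120 N, or if a joint passes its speed limit or range.

ROBOT

A 7-joint arm with a two-finger parallel gripper is mounted at the origin on a cart in front of the work surface, level with it; the furniture and walls round the work are solid. World frame = base frame: x ahead of the robot, y to its left, z up, the work surface at z = 0. Lengths are in m, angles in rad, forces in N, time in s.
With the tool pointing down it reaches from about 0.35 to 0.9 m from the base axis. Payload 8.1 kg.
Tool frame: the origin (TCP) lies on the centre line of the jaws, within the pads' length; the fingertips stand arm.tip_extent ahead of it and the grasp point (between the pads) lies 3 mm ahead of it (arm.tip_extent is the distance from the TCP to the fingertips, in m); y points along the fingers, z is the direction in which the jaws open and shut, and the axes are right-handed (so a half turn about y gives the same grasp; the last joint's range is limited). The gripper opens to 92 mm and grips with 3 to 60 N. Pads are 19 mm wide; open, the fingers measure 130 mm over their backs; the gripper's body (75 mm by 190 mm) begins 47 mm behind the grasp point.
Start: joints at [1.055, 0.434, 0.025, 1.573, -0.012, 1.134, -0.075], TCP at [0.251, -0.573, 0.249] pointing down, gripper open.
Joint ranges: [-2.62, 2.62], [-0.44, 2.09], [-1.27, 1.32], [0.08, 2.57], [-1.32, 4.46], [0.12, 2], [-2.74, 2.74]. Speed limits (rad/s): [2.22, 2.22, 3.01, 3.01, 3.14, 3.14, 3.14].

INTERFACE

Orientations are given as a rotation vector (axis times angle).
In Python, from cell import observe, get_image, sign_off, boxes_of, place_of, arm gives the robot as it stands.
- The arm moves only by the tool arm_command, never from a script. Its argument "plan" is a list of rows, each a list of 2 entries, a list of its own where there are three numbers: the shift along the tool's x, y, z in m, then the turn, a rotation vector about the tool's x, y, z in degrees. In form: [[[tx, ty, tz], [ax, ay, az]], ...]. A call has 1 to 5 rows; each row is the pose to reach, as a shift and turn from the pose commanded when the call began, along the tool's axes at that moment; what a row does not reach only later rows make up. A row lasts 1/10 s, in which the tool goes at most 50 mm and 8.59 degrees, less where a joint would pass 70% of its speed; a pose out of reach is approached as far as the arm can. A call with a gripper value outside its range is refused whole. "fingers" is the closure, from -1 (fully open) to 1 (shut), set as the call begins (left out, the last holds). The fingers move at their own pace and stop on an object; "squeeze" is the grip in N (left out, the last holds). Time passes only in rows, so rows that repeat a pose let the fingers close. It gives the time, the measured TCP pose, the force and the opening at its end, in the units of the state.
- observe(): the state, without advancing time (a new reading comes with each control period).
- get_image(name): name is "side" or "top"; returns a dict with "color" (420x560x3 uint8, red, green, blue), "camera_matrix" (3x3 intrinsics, pixels), "world_to_cam" (4x4, takes a point from world to camera coordinates). Camera axes: x right, y up, looking along -z (the intrinsics and any distortion apply to the point x, -y, -z); pixel columns grow to the right and rows downward; lengths in m; the calibration is good to about 2 mm. A picture is of the moment at which its call begins. There is no depth.
- sign_off(): hands the job in, once; it reports no verdict.
Trained networks look in a picture, given as the dict that the camera call returned (one of the last four; its "shot" number tells which), for a name from the list of things; names that differ only in an ending like _2 or _b are one class to them, and where a whole thing is asked for, a point or a joint stands for the part that bears it (a point fixed in the world has none). Each returns a list of dicts, best first, with "confidence" (0 to 1); they miss things now and then, are a little off and sometimes report something else, mostly with a low value. They report only what shows in the picture. A call takes as long as a camera call. They do not tell look-alikes from the thing itself.
- boxes_of(picture, thing): "point" ([column, row] in pixels, amid what is visible of it).
- place_of(picture, thing): "point" ([column, row] in pixels: a listed point, or the origin of a listed thing).
The state is a dict: "clock": time; "joints": joint angles; "dq": joint speeds; "joint_efforts": joint torques, N m; "position": TCP position; "ee_rot": TCP orientation; "force": force on the tool from outside, world axes, zero at the start; "ft_torque": the same for the moment, N m; "width": opening from 0.0 (shut) to 1.0 (fully open).
Only numpy, scipy, OpenCV 4.12 (cv2) and the standard library are available. Lean on these libraries where they do the work, as an engineer would, in place of code of your own. Each camera call takes 0.05 s, during which the arm holds its last target.

## Working session

There is one attempt and no reset: what is moved stays moved. The work goes in short steps, Python scripts to look and compute and a tool call to move; the robot and the scene stay as the last step left them, time stands still between calls to the robot, and variables do not carry over. Pictures are saved under pics/ and viewed, and the job is handed in when it is done.

Besides the shell and the picture viewer there is one more tool, called after "Request:" as name([rows], argument=value, ...), one row to a line, values as JSON. arm_command: Moves the arm, as the interface text tells. Its arguments: {"type":"object","properties":{"plan":{"type":"array","items":{"type":"array"}},"fingers":{"type":"number"},"squeeze":{"type":"number"}},"required":["plan"]}

```bash
ls; mkdir -p pics; cat > h.py <<'E'
import numpy as np, cv2
from cell import *
def ray(im,p):
    K=np.array(im["camera_matrix"]);T=np.array(im["world_to_cam"]);R=T[:3,:3];t=T[:3,3]
    d=np.linalg.inv(K)@np.array([p[0],p[1],1.]); d=np.array([d[0],-d[1],-d[2]])
    return -R.T@t, R.T@d/np.linalg.norm(d)
def atz(im,p,z):
    c,d=ray(im,p); return c+d*(z-c[2])/d[2]
def proj(im,X):
    K=np.array(im["camera_matrix"]);T=np.array(im["world_to_cam"])
    q=T[:3,:3]@np.array(X)+T[:3,3]; q=K@np.array([q[0],-q[1],-q[2]]); return q[:2]/q[2]
def tri(a,p,b,q):
    c1,d1=ray(a,p);c2,d2=ray(b,q)
    s=np.linalg.lstsq(np.c_[d1,-d2],c2-c1,rcond=None)[0]
    x,y=c1+s[0]*d1,c2+s[1]*d2; return (x+y)/2,np.linalg.norm(x-y)
E
python3 - <<'E'
from h import *
np.set_printoptions(precision=4,suppress=True)
print(observe()); print(arm, getattr(arm,'tip_extent',None))
a=get_image("top");b=get_image("side")
for n,i in(("top",a),("side",b)):
    cv2.imwrite(f"pics/{n}0.png",i["color"][:,:,::-1]); print(n,[k for k in i],i["camera_matrix"],ray(i,(280,210)))
    for t in("pin_grip","dowel_grip","base_hole","stage"):
        print(t,[(np.round(r["point"],1),round(r["confidence"],2)) for r in place_of(i,t)],[(np.round(r["point"],1),round(r["confidence"],2)) for r in boxes_of(i,t)])
E
```

```text
pics
{'clock': 0.0, 'joints': array([ 1.0554,  0.4352,  0.025 ,  1.5741, -0.0116,  1.134 , -0.0751]), 'dq': array([ 0.0009,  0.001 ,  0.0024,  0.0014, -0.0018,  0.0015,  0.0009]), 'joint_efforts': array([ -0.0008, -66.786 ,   0.9846, -31.4465,  -0.0608,   0.0426,
         0.0002]), 'position': array([ 0.2505, -0.5721,  0.248 ]), 'ee_rot': array([-0.4179,  1.9958, -1.9928]), 'force': array([-0.0148,  0.3672,  0.4148]), 'ft_torque': array([ 0.0129, -0.0504,  0.0017]), 'width': 1.0004350604645926}
<Robot object at 0x7f2e5ff67e00> 0.022
top ['color', 'camera_matrix', 'world_to_cam', 'shot'] [[380.0472   0.     268.913 ]
 [  0.     380.0472 210.5114]
 [  0.       0.       1.    ]] (array([ 0.4378, -0.1366,  0.9213]), array([ 0.0725, -0.0178, -0.9972]))
pin_grip [(array([349.7, 220.3]), 0.86), (array([355.4, 263.6]), 0.6), (array([390.6, 234. ]), 0.56), (array([351.9, 170.7]), 0.53)] [(array([384.9, 233.4]), 0.78), (array([347.1, 173.6]), 0.73), (array([345.5, 222.4]), 0.72), (array([348. , 261.9]), 0.61)]
dowel_grip [(array([303. , 209.2]), 0.6)] [(array([296.5, 213.5]), 0.63)]
base_hole [(array([208.9, 209.5]), 0.79)] [(array([183.6, 214.2]), 0.56)]Traceback (most recent call last):
  File "<stdin>", line 8, in <module>
ValueError: it knows: base_hole, dowel_grip, pin_grip
```

```bash
python3 - <<'E'
from h import *
np.set_printoptions(precision=4,suppress=True)
b=get_image("side");a=get_image("top")
for n,i in(("top",a),("side",b)):
    cv2.imwrite(f"pics/{n}1.png",cv2.resize(i["color"][:,:,::-1],(784,588),interpolation=cv2.INTER_CUBIC)); print(n,ray(i,(280,210)))
    for t in("pin_grip","dowel_grip","base_hole"):
        print(t,[(np.round(r["point"],1),round(r["confidence"],2)) for r in place_of(i,t)])
E
```

```text
top (array([ 0.4378, -0.1366,  0.9213]), array([ 0.0725, -0.0178, -0.9972]))
pin_grip [(array([389. , 233.5]), 0.84), (array([349. , 219.2]), 0.77), (array([352.1, 263.9]), 0.72), (array([349.7, 175.2]), 0.53)]
dowel_grip [(array([302.5, 212.7]), 0.53)]
base_hole [(array([205. , 210.4]), 0.73)]
side (array([0.1459, 0.7023, 0.8127]), array([ 0.2967, -0.7269, -0.6194]))
pin_grip [(array([343.1, 186.9]), 0.9), (array([272. , 170.1]), 0.85), (array([328.1, 163.2]), 0.66), (array([304.8, 176.8]), 0.6)]
dowel_grip [(array([289.1, 191.5]), 0.9)]
base_hole [(array([248.7, 269. ]), 0.78)]
```

View pics/top1.png

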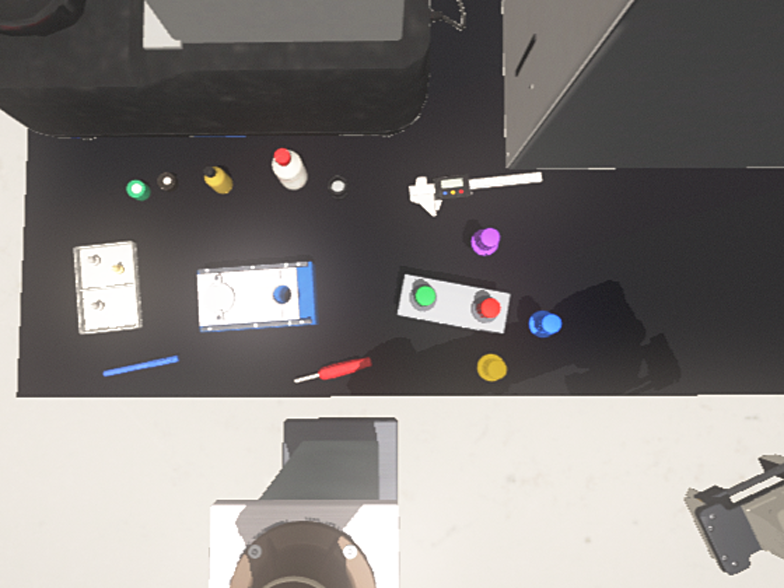

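View pics/side1.png

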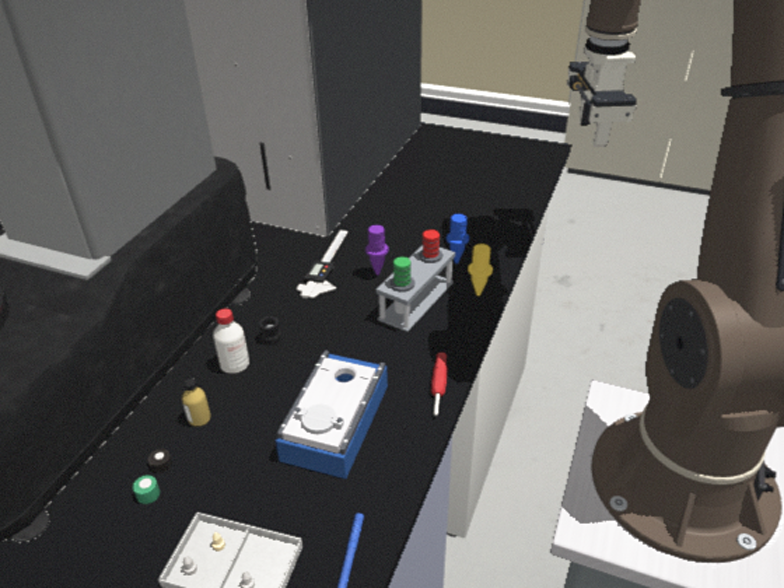

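```bash
python3 - <<'E'
from h import *
b=get_image("side");a=get_image("top")
import pickle; pickle.dump((a,b),open("im.pkl","wb"))
def crop(i,x,y,w,h,s): return cv2.resize(i["color"][y:y+h,x:x+w,::-1],None,fx=s,fy=s,interpolation=cv2.INTER_CUBIC)
A=crop(a,275,160,130,120,6);cv2.imwrite("pics/cA.png",A)
cv2.imwrite("pics/cB.png",crop(a,135,180,95,60,8))
cv2.imwrite("pics/cC.png",crop(b,195,245,90,95,6))
cv2.imwrite("pics/cD.png",crop(b,255,145,105,95,6))
E
```

```text
(no output)
```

View pics/cA.png

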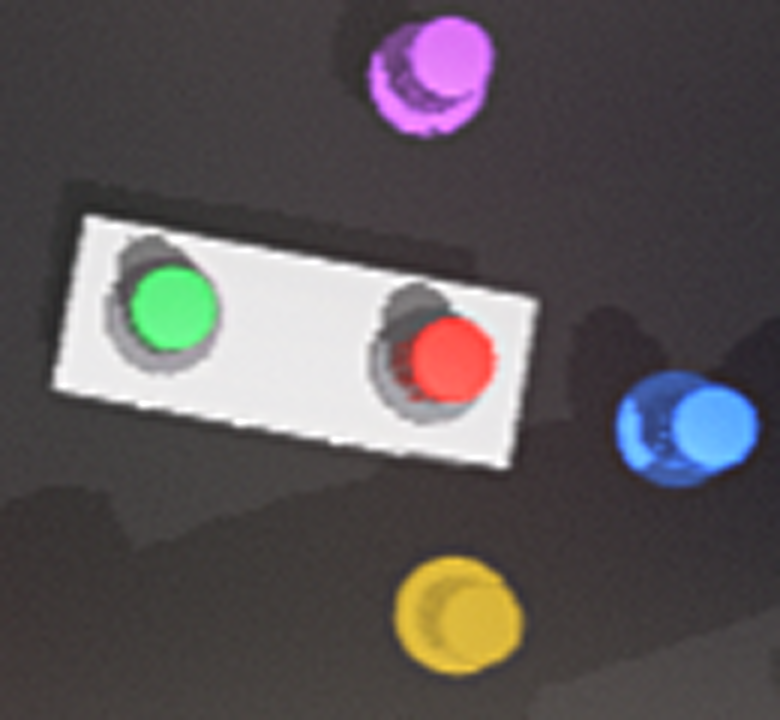

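View pics/cB.png

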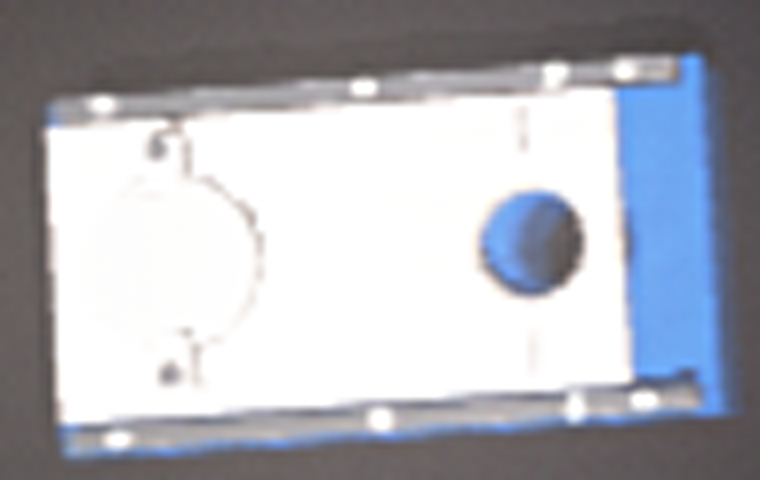

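View pics/cC.png

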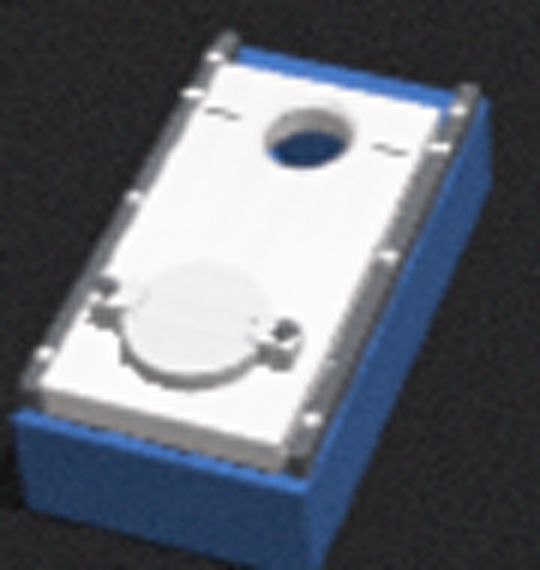

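View pics/cD.png

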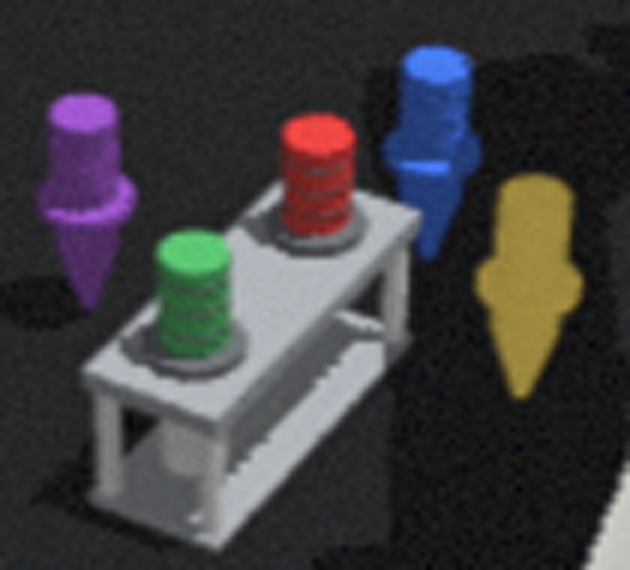

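```bash
cat > fit.py <<'E'
from h import *
import pickle
from scipy.optimize import least_squares
np.set_printoptions(precision=4,suppress=True)
a,b=pickle.load(open("im.pkl","rb"))
S=lambda p,s,o:(np.array(p,float)+.5)/s-.5+np.array(o)
tB=lambda p:S(p,8,(135,180)); sC=lambda p:S(p,6,(195,245))
# base frame: origin hole, u along +y of base_hole (to centre, world +y), v = perpendicular (world +x is v>0)
L=.095;W=.052
obs=[]
for (u,v,z),t,s in [
 ((.055-L,W,.046),(703,55),None),((.055+L,W,.046),(48,103),None),((.055-L,-W,.046),(725,413),None),((.055+L,-W,.046),(66,457),None),
 ((.055+L,W,.046),None,(18,412)),((.055+L,-W,.046),None,(306,490)),((.055-L,-W,.046),None,(490,100)),((.055+L,W,0),None,(28,505)),((.055+L,-W,0),None,(318,570))]:
  obs.append(("b",u,v,z,t,s))
for (u,v),t,s in [((-.08,.042),(615,87),(222,65)),((-.08,-.042),(632,383),(447,104)),((.08,.042),(45,128),(38,393)),((.08,-.042),(62,425),(284,447))]:
  obs.append(("s",u,v,.062,t,s))
def W3(p,u,v,z):
  c,s=np.cos(p[2]),np.sin(p[2]); return np.array([p[0]+c*v+s*u... if False else 0])if False else np.array([p[0]+c*v-s*u,p[1]+s*v+c*u,z])
E
sed -i 's/^  c,s=.*/  c,s=np.cos(p[2]),np.sin(p[2]); return np.array([p[0]+c*v-s*u,p[1]+s*v+c*u,z])/' fit.py
cat >> fit.py <<'E'
def res(p,full=False):
  r=[]
  for k,u,v,z,t,s in obs:
    if k=="s":u=u+p[3]
    X=W3(p,u,v,z)
    if t is not None:r+=list(proj(a,X)+p[4:6]-tB(t))
    if s is not None:r+=list(proj(b,X)+p[6:8]-sC(s))
  return np.array(r) if full else np.r_[r,np.array(p[4:8])/1.5]
x0=atz(a,tB((532,243)),.062)
print("stage hole top",x0, "side",atz(b,sC((309,135)),.062))
f=least_squares(res,[x0[0],x0[1],0,.06,0,0,0,0],loss="soft_l1")
p=f.x;print(p);print(res(p,True).reshape(-1,2).round(2).tolist())
def loc(X):
  d=np.array(X[:2])-p[:2];c,s=np.cos(p[2]),np.sin(p[2]);return np.array([-s*d[0]+c*d[1],c*d[0]+s*d[1]])
print("hole local (u,v): top",loc(atz(a,tB((532,243))-p[4:6],.062)),"side",loc(atz(b,sC((309,135))-p[6:8],.062)))
# right rim of top hole at x=585 
print("right rim",loc(atz(a,tB((584,243))-p[4:6],.062)))
G=lambda q,i:S(q,6,(275,160) if i is a else (255,145))
for n,ta,sb in(("red",(453,361),(319,134)),("green",(175,308),(195,251))):
  print(n,tri(a,G(ta,a),b,G(sb,b)),"biascorr",tri(a,G(ta,a)-p[4:6],b,G(sb,b)-p[6:8]),atz(a,G(ta,a),.122))
A=cv2.resize(a["color"][180:240,135:230,::-1],None,fx=8,fy=8,interpolation=cv2.INTER_CUBIC)
B=cv2.resize(b["color"][245:340,195:285,::-1],None,fx=6,fy=6,interpolation=cv2.INTER_CUBIC)
def draw(pts,col):
  for im,i,s,o,d in((A,a,8,(135,180),p[4:6]),(B,b,6,(195,245),p[6:8])):
    q=np.array([(proj(i,X)+d-np.array(o)+.5)*s-.5 for X in pts]).round().astype(int);cv2.polylines(im,[q],True,col,1)
rect=lambda c,l,w,z:[W3(p,c+i*l,j*w,z) for i,j in((1,1),(1,-1),(-1,-1),(-1,1))]
draw(rect(.055,L,W,.046),(0,0,255));draw(rect(.055,L,W,0),(0,128,255));draw(rect(p[3],.08,.042,.062),(0,200,0))
th=np.linspace(0,6.28,40)
circ=lambda u,r,z:[W3(p,u+r*np.cos(t),r*np.sin(t),z) for t in th]
draw(circ(0,.016,.046),(255,0,255))
for u in(.008,.011):draw(circ(u,.019,.062),(0,200,200))
cv2.imwrite("pics/f.png",np.hstack([cv2.resize(A,(480,303)),cv2.resize(B,(320,338))[:303]]))
cv2.imwrite("pics/fA.png",A);cv2.imwrite("pics/fB.png",B)
E
python3 fit.py
```

```text
stage hole top [0.5016 0.0274 0.062 ] side [0.5013 0.031  0.062 ]
[ 0.5031  0.0178  0.0665  0.0662  0.1564  0.0937 -0.1796  0.156 ]
[[0.04, -0.09], [0.53, -0.12], [0.14, -0.14], [0.44, 0.33], [-0.39, 0.78], [0.38, 0.2], [0.03, -0.43], [0.63, -0.06], [-0.28, 1.57], [-1.08, 0.15], [0.5, -0.52], [-0.94, -0.08], [-1.07, 0.74], [0.34, 0.14], [0.73, -1.62], [-0.02, -0.22], [-0.59, -0.67]]
hole local (u,v): top [ 0.01   -0.0006] side [ 0.0128 -0.0012]
right rim [-0.0048 -0.0017]
red (array([ 0.4751, -0.2977,  0.1216]), np.float64(0.0012366629403816173)) biascorr (array([ 0.4749, -0.2973,  0.1223]), np.float64(0.0004871719063286112)) [ 0.4745 -0.2978  0.122 ]
green (array([ 0.4943, -0.2007,  0.1211]), np.float64(0.0011121429788719512)) biascorr (array([ 0.4941, -0.2005,  0.1218]), np.float64(0.0003976879132316684)) [ 0.4937 -0.2008  0.122 ]
```

View pics/fA.png

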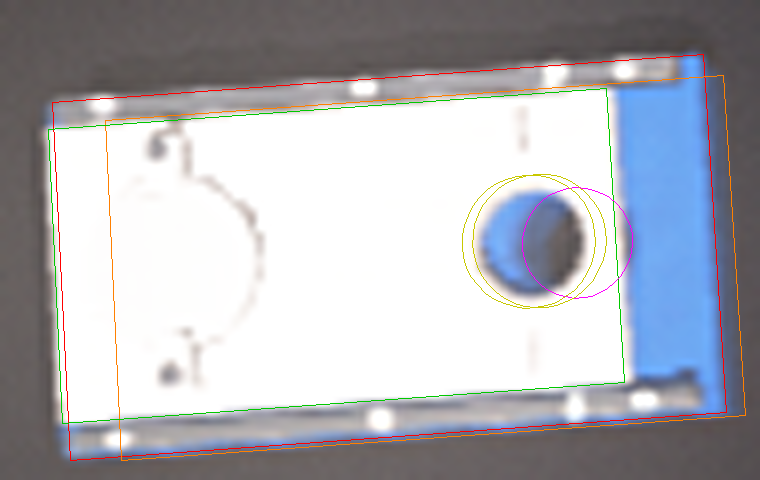

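View pics/fB.png

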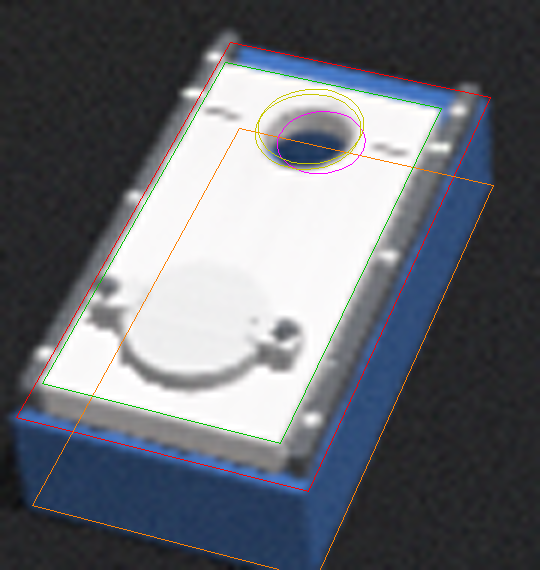

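```bash
cat >> h.py <<'E'
from scipy.spatial.transform import Rotation as R_
def tool(o): return R_.from_rotvec(o["ee_rot"]).as_matrix()
E
python3 - <<'E'
from h import *
import pickle
np.set_printoptions(precision=4,suppress=True)
o=observe();R=tool(o);print(o["clock"]);print(R)
a,b=pickle.load(open("im.pkl","rb"))
red=np.array([.475,-.2975])
for n,p in(("purple",(350.1-.2,169.3)),("blue",(394,230.8)),("yellow",(355.3,262.8)),("green",(303.7,210.9))):
    X=atz(a,p,.106)[:2]-red; print(n,X,np.hypot(*X),np.degrees(np.arctan2(X[1],X[0])))
for t in([.475,-.2975,.2],[.475,-.2975,.109],[.503,.020,.25]): print(R.T@(np.array(t)-o["position"]))
E
```

```text
0.9
[[-0.916   0.      0.4011]
 [-0.4011 -0.0001 -0.916 ]
 [ 0.     -1.      0.0001]]
purple [ 0.1094 -0.0054] 0.10950693716127707 -2.8324289622657353
blue [-0.024  -0.0965] 0.09947649411285008 -103.95036298885648
yellow [-0.0914 -0.0127] 0.09225522045328387 -172.1074783056579
green [0.0199 0.0955] 0.09752839263007289 78.25261562592037
[-0.3158  0.0487 -0.162 ]
[-0.3158  0.1397 -0.162 ]
[-0.4688 -0.0013 -0.4416]
```

Request:
arm_command([
  [[-0.316,0.03,-0.162],[0,0,0]],
  [[-0.316,0.03,-0.162],[0,0,0]],
  [[-0.316,0.03,-0.162],[0,0,0]],
  [[-0.316,0.03,-0.162],[0,0,0]],
  [[-0.316,0.03,-0.162],[0,0,0]],
], fingers=-0.6)

```text
clock: 1.4
position: [0.4092, -0.3779, 0.2278]
ee_rot: [-0.417, 1.993, -1.995]
force: [0.8, -0.2, -0.6]
width: 0.799
```

Request:
arm_command([
  [[0,0,0],[0,0,0]],
  [[0,0,0],[0,0,0]],
])

```text
clock: 1.6
position: [0.4092, -0.3783, 0.2277]
ee_rot: [-0.421, 1.992, -1.992]
force: [-0.6, -1.5, -0.1]
width: 0.802
```

```bash
cat > to.py <<'E'
import sys
from h import *
np.set_printoptions(precision=4,suppress=True)
o=observe();t=np.array([float(v) for v in sys.argv[1:4]])
print(o["clock"],o["position"],o["force"],o["ft_torque"],o["width"]);R=tool(o);print("down",R[:,1],"shift",R.T@(t-o["position"]))
E
python3 to.py .475 -.2975 .2
```

```text
1.6 [ 0.4092 -0.3783  0.2277] [-0.6224 -1.5331 -0.1157] [-0.017   0.0164 -0.078 ] 0.8023847982094283
down [ 0.      0.0001 -1.    ] shift [-0.0929  0.0277 -0.0473]
```

Settles without lag. Move over the pin and check from the top camera before descending.

Request:
arm_command([
  [[-0.047,0.014,-0.024],[0,0,0]],
  [[-0.093,0.028,-0.047],[0,0,0]],
  [[-0.093,0.028,-0.047],[0,0,0]],
  [[-0.093,0.028,-0.047],[0,0,0]],
])

```text
clock: 2.0
position: [0.4747, -0.2988, 0.1992]
ee_rot: [-0.42, 1.994, -1.993]
force: [-0.3, -0.7, -0.1]
width: 0.803
```

```bash
python3 to.py .475 -.2975 .109; python3 - <<'E'
from h import *
b=get_image("side")
cv2.imwrite("pics/s2.png",cv2.resize(b["color"][90:240,230:400,::-1],None,fx=4,fy=4,interpolation=cv2.INTER_CUBIC))
E
```

```text
2.0 [ 0.4747 -0.2988  0.1992] [-0.3259 -0.7139 -0.1184] [-0.0669  0.0441 -0.004 ] 0.8032812047978432
down [-0.0008  0.0004 -1.    ] shift [-0.0008  0.0902 -0.001 ]
```

View pics/s2.png

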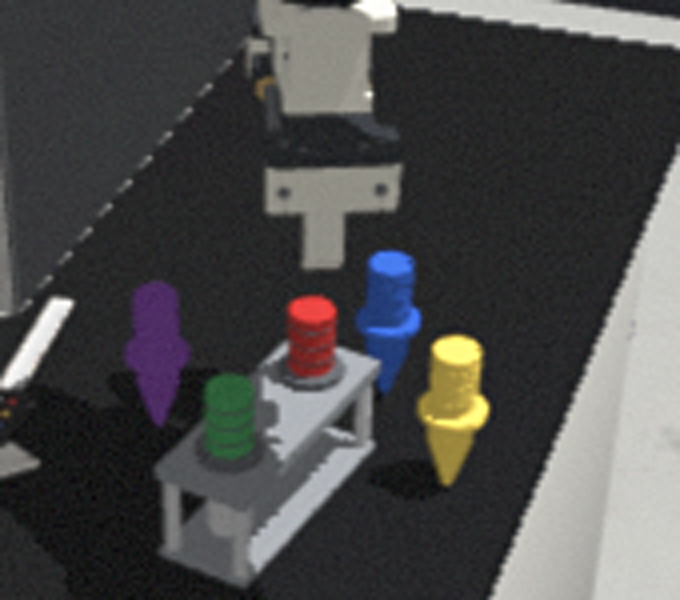

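Request:
arm_command([
  [[-0.001,0.035,-0.001],[0,0,0]],
  [[-0.001,0.065,-0.001],[0,0,0]],
  [[-0.001,0.08,-0.001],[0,0,0]],
  [[-0.001,0.09,-0.001],[0,0,0]],
  [[-0.001,0.09,-0.001],[0,0,0]],
])

```text
clock: 2.55
position: [0.4735, -0.2996, 0.109]
ee_rot: [-0.417, 1.997, -1.996]
force: [-0.4, 0.2, -0.8]
width: 0.799
```

Request:
arm_command([
  [[0,0,0],[0,0,0]],
  [[0,0,0],[0,0,0]],
  [[0,0,0],[0,0,0]],
  [[0,0,0],[0,0,0]],
  [[0,0,0],[0,0,0]],
], fingers=1, squeeze=25)

```text
clock: 3.05
position: [0.4752, -0.2979, 0.11]
ee_rot: [-0.417, 1.993, -1.994]
force: [0.7, -0.1, -0.8]
width: 0.414
```

```bash
python3 to.py .475 -.2975 .23; python3 - <<'E'
from h import *
b=get_image("side");a=get_image("top")
c=lambda i,x,y:cv2.resize(i["color"][y:y+130,x:x+130,::-1],None,fx=3,fy=3,interpolation=cv2.INTER_CUBIC)
cv2.imwrite("pics/s3.png",np.hstack([c(b,240,110),c(a,280,160)]))
E
```

```text
3.05 [ 0.4752 -0.2979  0.11  ] [ 0.6685 -0.1193 -0.7666] [-0.0389  0.0021  0.0123] 0.414427286624096
down [ 0.0005 -0.0003 -1.    ] shift [ 0.     -0.12   -0.0004]
```

View pics/s3.png

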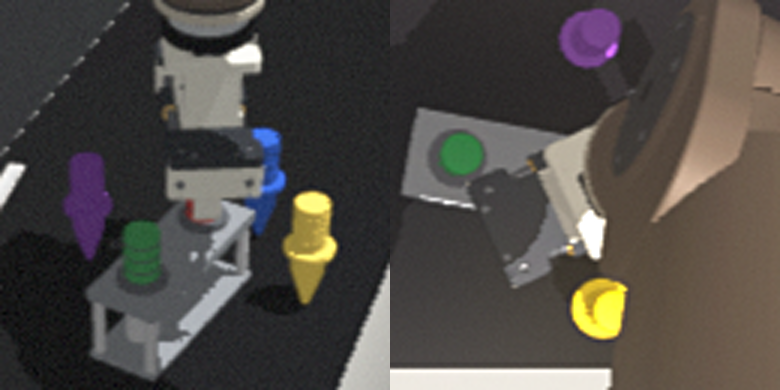

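Request:
arm_command([
  [[0,0,0],[0,0,0]],
  [[0,0,0],[0,0,0]],
  [[0,0,0],[0,0,0]],
  [[0,0,0],[0,0,0]],
])

```text
clock: 3.55
position: [0.4752, -0.2979, 0.1098]
ee_rot: [-0.417, 1.994, -1.994]
force: [0.3, -0.5, 3.6]
width: 0.321
```

Request:
arm_command([
  [[0,-0.01,0],[0,0,0]],
  [[0,-0.03,0],[0,0,0]],
  [[0,-0.07,0],[0,0,0]],
  [[0,-0.12,0],[0,0,0]],
  [[0,-0.14,0],[0,0,0]],
])

```text
clock: 4.05
position: [0.4763, -0.2984, 0.2546]
ee_rot: [-0.413, 1.989, -1.996]
force: [0.6, -1.3, -1.3]
width: 0.324
```

```bash
python3 to.py .503 .020 .25; python3 - <<'E'
from h import *
b=get_image("side")
c=lambda i,x,y:cv2.resize(i["color"][y:y+190,x:x+190,::-1],None,fx=3,fy=3,interpolation=cv2.INTER_CUBIC)
cv2.imwrite("pics/s4.png",c(b,210,70))
E
```

```text
4.05 [ 0.4763 -0.2984  0.2546] [ 0.6373 -1.3477 -1.2918] [-0.0204 -0.0379  0.0051] 0.32414820622517176
down [ 0.0049 -0.0025 -1.    ] shift [-0.1521  0.004  -0.281 ]
```

View pics/s4.png

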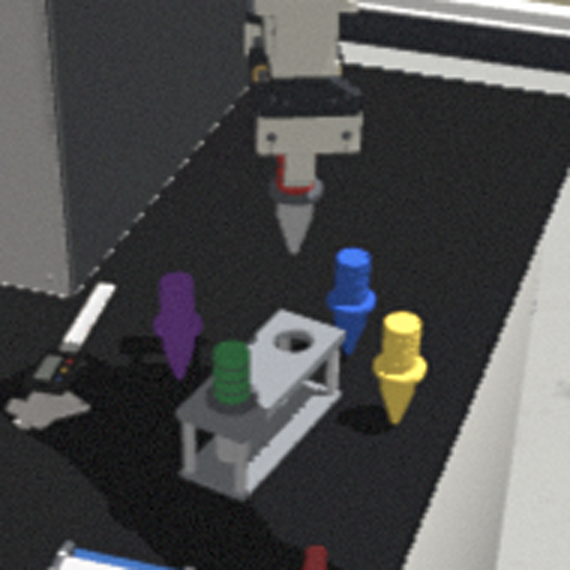

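```bash
cat > chk.py <<'E'
from h import *
import sys
np.set_printoptions(precision=4,suppress=True)
x0,y0,w,h,s=map(int,sys.argv[1:6]); dz=float(sys.argv[6])
b=get_image("side");o=observe();R=tool(o);P=o["position"]
im=cv2.resize(b["color"][y0:y0+h,x0:x0+w,::-1],None,fx=s,fy=s,interpolation=cv2.INTER_CUBIC)
th=np.linspace(0,6.28,40)
bias=np.array([-.18,.156])
for d,r,c in((.028,.022,(0,255,0)),(.084,.003,(0,255,255)),(.048,.0145,(255,255,0)),(.022,.022,(0,255,0))):
    C=P+R[:,1]*(d+dz)
    q=np.array([(proj(b,C+R[:,0]*r*np.cos(t)+R[:,2]*r*np.sin(t))+bias-np.array([x0,y0])+.5)*s-.5 for t in th]).round().astype(int)
    cv2.polylines(im,[q],True,c,1); print(d,proj(b,C))
cv2.imwrite("pics/"+sys.argv[7],im);print(o["clock"],P)
E
python3 chk.py 280 110 60 60 9 0.009 s5.png
```

```text
0.028 [308.2583 133.589 ]
0.084 [307.7036 153.3564]
0.048 [308.0565 140.781 ]
0.022 [308.3197 131.4018]
4.15 [ 0.4765 -0.2985  0.2537]
```

View pics/s5.png

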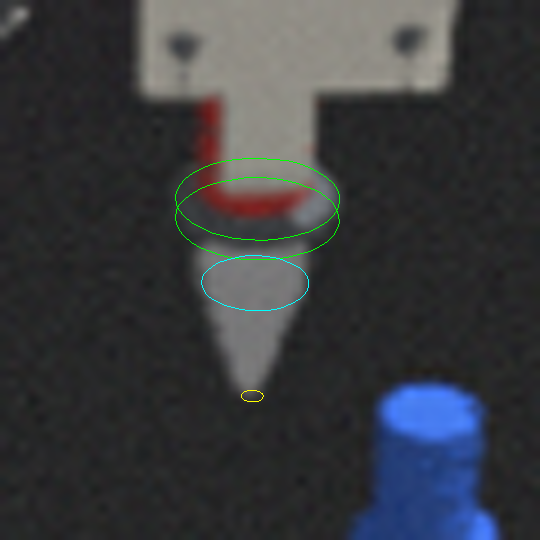

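Request:
arm_command([
  [[-0.018,0,-0.033],[0,0,0]],
  [[-0.038,0,-0.07],[0,0,0]],
  [[-0.06,0,-0.11],[0,0,0]],
  [[-0.082,0,-0.15],[0,0,0]],
  [[-0.1,0,-0.185],[0,0,0]],
])

```text
clock: 4.65
position: [0.4915, -0.0856, 0.2486]
ee_rot: [-0.421, 1.995, -1.993]
force: [0.2, 0.7, -0.7]
width: 0.323
```

Request:
arm_command([
  [[-0.02,0,-0.035],[0,0,0]],
  [[-0.037,0,-0.068],[0,0,0]],
  [[-0.047,0,-0.087],[0,0,0]],
  [[-0.052,0,-0.096],[0,0,0]],
  [[-0.052,0,-0.096],[0,0,0]],
])

```text
clock: 5.15
position: [0.5011, 0.0215, 0.2489]
ee_rot: [-0.421, 1.994, -1.993]
force: [0.6, 0.9, -1.7]
width: 0.318
```

```bash
python3 to.py .503 .020 .165;python3 - <<'E'
from h import *
for i in range(3):
  get_image("top");o=observe();print(o["position"],tool(o)[:,1],tool(o)[:,2])
E
```

```text
5.15 [0.5011 0.0215 0.2489] [ 0.5599  0.9295 -1.6744] [0.0022 0.0409 0.0264] 0.3178420944322501
down [-0.0015  0.0001 -1.    ] shift [-0.0013  0.0839  0.0022]
[0.50114118 0.01988549 0.24897223] [-1.45032450e-03 -6.17015476e-04 -9.99998758e-01] [ 4.01286850e-01 -9.15952435e-01 -1.68393435e-05]
[0.50126114 0.01900558 0.24908801] [-1.23395776e-03 -9.29528492e-04 -9.99998807e-01] [ 3.99937820e-01 -9.16542204e-01  3.58446143e-04]
[0.50132925 0.01869745 0.24925048] [-9.23297890e-04 -9.15456182e-04 -9.99999155e-01] [ 3.99142337e-01 -9.16888855e-01  4.70844691e-04]
```

Request:
arm_command([
  [[-0.002,0.025,-0.0005],[0,0,0]],
  [[-0.002,0.05,-0.0005],[0,0,0]],
  [[-0.002,0.068,-0.0005],[0,0,0]],
  [[-0.002,0.075,-0.0005],[0,0,0]],
  [[-0.002,0.075,-0.0005],[0,0,0]],
])

```text
clock: 5.8
position: [0.5027, 0.0206, 0.174]
ee_rot: [-0.418, 1.996, -1.996]
force: [0.5, -0.0, -1.9]
width: 0.322
```

```bash
python3 chk.py 195 225 90 95 6 0.009 s6.png; python3 to.py .503 .020 .155
```

```text
0.028 [245.0678 237.4706]
0.084 [246.6364 257.0938]
0.048 [245.6402 244.6312]
0.022 [244.8933 235.2882]
5.85 [0.5033 0.0209 0.1749]
5.85 [0.5033 0.0209 0.1749] [-0.3084  0.3745 -1.05  ] [-0.0089  0.0085  0.0087] 0.32054768501757425
down [-0.0003 -0.0003 -1.    ] shift [0.0007 0.0199 0.0007]
```

View pics/s6.png

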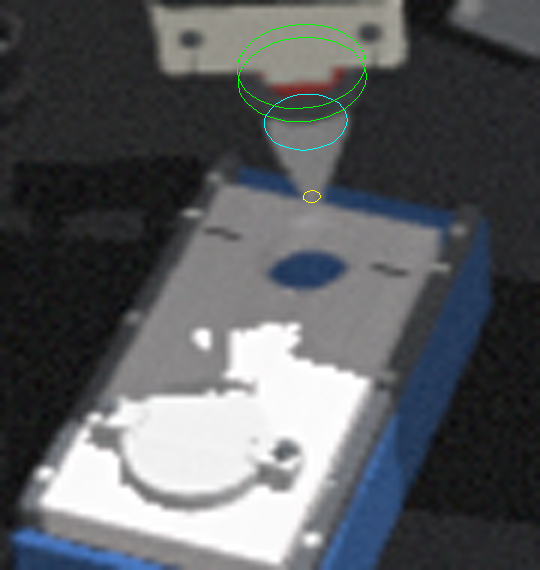

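Request:
arm_command([
  [[0,0.008,0],[0,0,0]],
  [[0,0.016,0],[0,0,0]],
  [[0,0.024,0],[0,0,0]],
  [[0,0.03,0],[0,0,0]],
  [[0,0.03,0],[0,0,0]],
])

```text
clock: 6.35
position: [0.5026, 0.0218, 0.1437]
ee_rot: [-0.419, 1.995, -1.994]
force: [0.9, -0.4, -2.1]
width: 0.322
```

```bash
python3 chk.py 195 245 90 95 6 0.009 s7.png; python3 to.py .5031 .0178 .097
```

```text
0.028 [245.9618 248.7087]
0.084 [247.4917 267.6388]
0.048 [246.5198 255.6137]
0.022 [245.7918 246.6048]
6.4 [0.5029 0.0218 0.1442]
6.4 [0.5029 0.0218 0.1442] [ 0.9053 -0.5072 -1.8879] [-0.0176  0.0146  0.011 ] 0.3229078247693211
down [-0.0011 -0.0001 -1.    ] shift [0.0014 0.0472 0.0038]
```

View pics/s7.png

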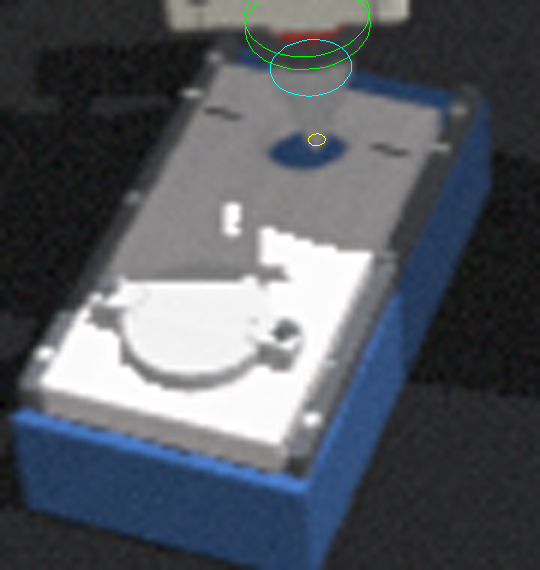

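Request:
arm_command([
  [[0,0.005,0.001],[0,0,0]],
  [[0.0005,0.01,0.002],[0,0,0]],
  [[0.001,0.015,0.003],[0,0,0]],
  [[0.001,0.02,0.0035],[0,0,0]],
  [[0.001,0.02,0.0035],[0,0,0]],
])

```text
clock: 6.9
position: [0.5034, 0.0183, 0.124]
ee_rot: [-0.418, 1.995, -1.994]
force: [-0.1, 2.5, -3.0]
width: 0.317
```

```bash
python3 chk.py 195 245 90 95 6 0.009 s8.png; python3 to.py .5031 .0178 .097
```

```text
0.028 [246.9768 254.486 ]
0.084 [248.4468 272.9688]
0.048 [247.5128 261.2258]
0.022 [246.8135 252.4329]
6.95 [0.5034 0.0183 0.1242]
6.95 [0.5034 0.0183 0.1242] [ 0.367   2.9114 -2.5464] [ 0.6927 -0.0027  0.0092] 0.3222638154959205
down [-0.0009  0.     -1.    ] shift [0.0005 0.0272 0.0003]
```

View pics/s8.png

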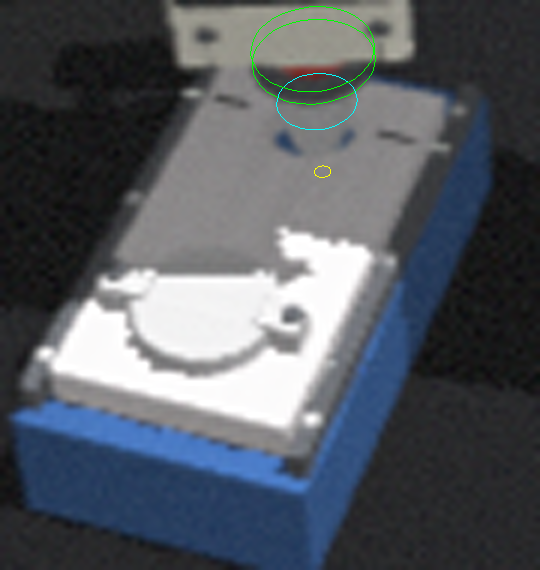

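Request:
arm_command([
  [[0,0.004,0],[0,0,0]],
  [[0,0.008,0],[0,0,0]],
  [[0,0.012,0],[0,0,0]],
  [[0,0.015,0],[0,0,0]],
  [[0,0.015,0],[0,0,0]],
])

```text
clock: 7.45
position: [0.5034, 0.0181, 0.1091]
ee_rot: [-0.418, 1.995, -1.994]
force: [-0.4, 2.5, -3.3]
width: 0.32
```

```bash
python3 chk.py 195 245 90 95 6 0.009 s9.png; python3 to.py .5031 .0178 .097
```

```text
0.028 [247.4186 259.4996]
0.084 [248.8639 277.6621]
0.048 [247.9455 266.1214]
0.022 [247.2581 257.4826]
7.5 [0.5034 0.0181 0.1092]
7.5 [0.5034 0.0181 0.1092] [ 0.1693  3.475  -3.2461] [0.752  0.0648 0.0417] 0.32190254147220115
down [-0.0009 -0.0001 -1.    ] shift [0.0004 0.0122 0.0002]
```

View pics/s9.png

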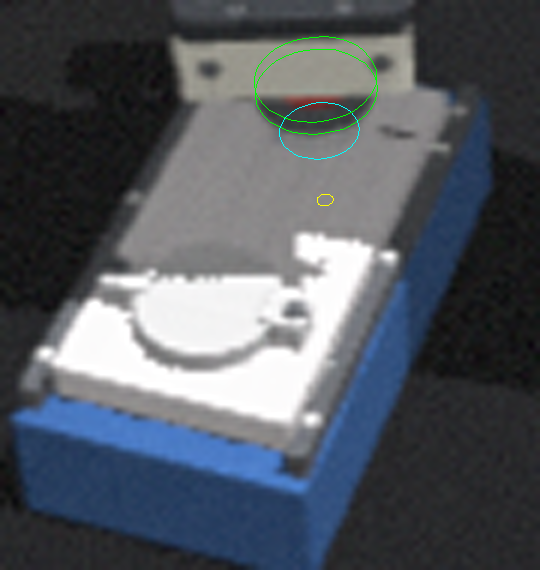

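Request:
arm_command([
  [[0,0.003,0],[0,0,0]],
  [[0,0.006,0],[0,0,0]],
  [[0,0.008,0],[0,0,0]],
  [[0,0.009,0],[0,0,0]],
])

```text
clock: 7.9
position: [0.5036, 0.0182, 0.1005]
ee_rot: [-0.418, 1.994, -1.994]
force: [-0.9, 2.9, 0.4]
width: 0.322
```

```bash
python3 to.py .5031 .0178 .097
```

```text
7.9 [0.5036 0.0182 0.1005] [-0.9324  2.9042  0.4031] [0.6731 0.2853 0.0273] 0.3215315885095544
down [-0.0002 -0.0001 -1.    ] shift [0.0006 0.0035 0.0002]
```

Request:
arm_command([
  [[0,0.001,0],[0,0,0]],
  [[0,0.001,0],[0,0,0]],
])

```text
clock: 8.1
position: [0.5036, 0.0181, 0.0995]
ee_rot: [-0.418, 1.994, -1.994]
force: [-0.8, 2.5, -2.5]
width: 0.319
```

Request:
arm_command([
  [[0,0.001,0],[0,0,0]],
  [[0,0.001,0],[0,0,0]],
])

```text
clock: 8.3
position: [0.5037, 0.0182, 0.0992]
ee_rot: [-0.417, 1.994, -1.994]
force: [-4.5, 3.1, 7.9]
width: 0.321
```

```bash
python3 chk.py 195 245 90 95 6 0.009 s10.png; python3 to.py .5031 .0178 .097
```

```text
0.028 [247.5221 262.7907]
0.084 [248.9325 280.7372]
0.048 [248.0363 269.3331]
0.022 [247.3655 260.7981]
8.35 [0.5037 0.0182 0.0992]
8.35 [0.5037 0.0182 0.0992] [-4.4467  2.7103  7.8636] [0.6128 0.897  0.0043] 0.3214243877795357
down [ 0.0002 -0.0002 -1.    ] shift [0.0007 0.0022 0.0001]
```

View pics/s10.png

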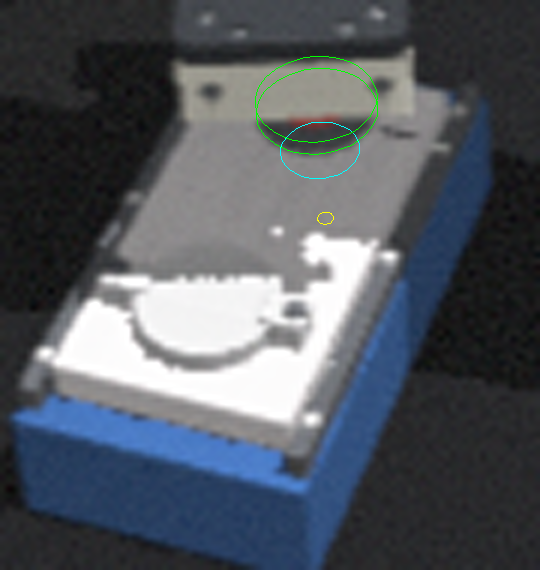

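Request:
arm_command([
  [[0.001,0,0],[0,0,0]],
  [[0.001,0,0],[0,0,0]],
])

```text
clock: 8.55
position: [0.5036, 0.0179, 0.0993]
ee_rot: [-0.415, 1.993, -1.994]
force: [-0.5, 2.6, 7.3]
width: 0.322
```

Request:
arm_command([
  [[0,0.001,0],[0,0,0]],
  [[0,0.001,0],[0,0,0]],
])

```text
clock: 8.75
position: [0.5037, 0.0178, 0.0991]
ee_rot: [-0.415, 1.993, -1.994]
force: [-5.3, 2.2, 19.4]
width: 0.324
```

```bash
python3 to.py .5031 .0178 .097
```

```text
8.75 [0.5037 0.0178 0.0991] [-5.2719  2.1679 19.4409] [0.5685 1.113  0.0401] 0.3237019440850945
down [ 0.0021 -0.0001 -1.    ] shift [ 0.0005  0.0021 -0.0002]
```

Request:
arm_command([
  [[0,0,0],[0,0,0]],
  [[0,0,0],[0,0,0]],
  [[0,0,0],[0,0,0]],
  [[0,0,0],[0,0,0]],
  [[0,0,0],[0,0,0]],
], fingers=-0.6)

```text
clock: 9.25
position: [0.5027, 0.0176, 0.0975]
ee_rot: [-0.418, 1.994, -1.994]
force: [0.4, 0.2, 0.5]
width: 0.714
```

```bash
python3 to.py .5031 .0178 .097
```

```text
9.25 [0.5027 0.0176 0.0975] [0.4389 0.1944 0.4545] [ 0.0676  0.025  -0.0135] 0.7139329665440728
down [-0.0004 -0.0002 -1.    ] shift [-0.0005  0.0005 -0.    ]
```

Released cleanly. Retreat straight up, then aside, and look.

Request:
arm_command([
  [[0,-0.02,0],[0,0,0]],
  [[0,-0.06,0],[0,0,0]],
  [[0,-0.1,0],[0,0,0]],
  [[0,-0.15,0],[0,0,0]],
  [[0,-0.15,0],[0,0,0]],
])

```text
clock: 9.75
position: [0.506, 0.0184, 0.2539]
ee_rot: [-0.406, 1.989, -1.991]
force: [1.1, -0.1, -0.8]
width: 0.8
```

Request:
arm_command([
  [[0.03,0,0.03],[0,0,0]],
  [[0.06,0,0.06],[0,0,0]],
  [[0.09,0,0.1],[0,0,0]],
  [[0.11,0,0.14],[0,0,0]],
  [[0.12,0,0.17],[0,0,0]],
])

```text
clock: 10.25
position: [0.4595, -0.1895, 0.2476]
ee_rot: [-0.416, 1.995, -1.997]
force: [1.1, -0.0, 0.6]
width: 0.801
```

```bash
cat > fin.py <<'E'
from h import *
import sys,pickle
np.set_printoptions(precision=4,suppress=True)
b=get_image("side");a=get_image("top");pickle.dump((a,b),open("im2.pkl","wb"))
B=cv2.resize(b["color"][240:340,190:290,::-1],None,fx=5,fy=5,interpolation=cv2.INTER_CUBIC)
p=np.array([.5031,.0178,.0665])
th=np.linspace(0,6.28,40)
def ring(im,i,o,s,r,z,d):
    q=np.array([(proj(i,[p[0]+r*np.cos(t),p[1]+r*np.sin(t),z])+d-np.array(o)+.5)*s-.5 for t in th]).round().astype(int)
    cv2.polylines(im,[q],True,(255,255,0),1)
cv2.imwrite("pics/"+sys.argv[1]+"_raw.png",B)
for r,z in((.022,.062),(.022,.068),(.015,.112)):ring(B,b,(190,240),5,r,z,np.array([-.18,.156]))
cv2.imwrite("pics/"+sys.argv[1]+".png",B)
A=cv2.resize(a["color"][180:240,135:230,::-1],None,fx=8,fy=8,interpolation=cv2.INTER_CUBIC);cv2.imwrite("pics/"+sys.argv[1]+"_t.png",A)
cv2.imwrite("pics/"+sys.argv[1]+"_w.png",b["color"][:,:,::-1])
E
python3 fin.py e1
```

```text
(no output)
```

View pics/e1.png

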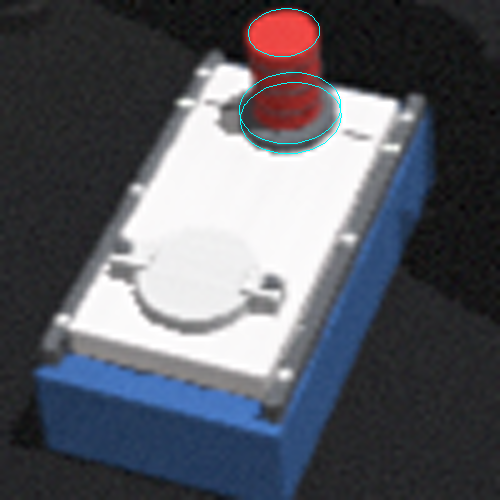

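View pics/e1_t.png

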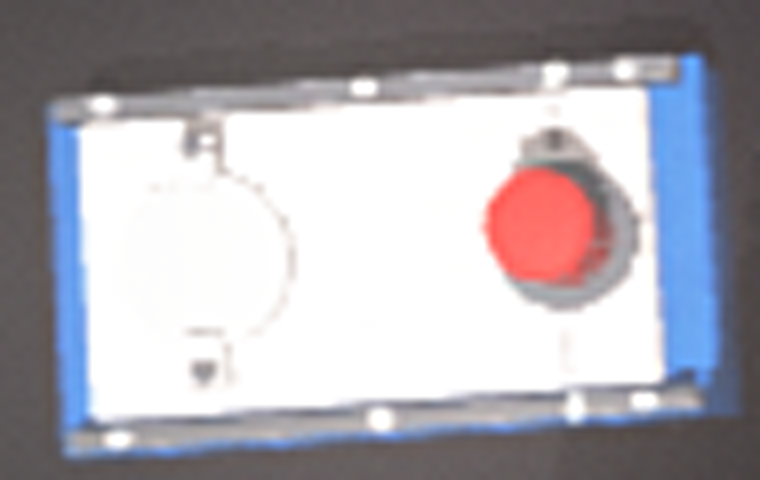

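View pics/e1_w.png

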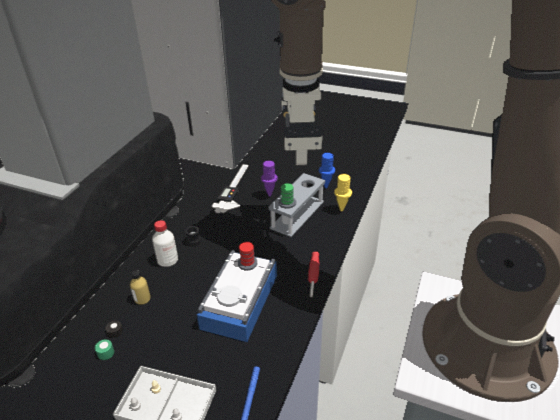

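```bash
python3 - <<'E'
from h import *
import pickle
a,b=pickle.load(open("im2.pkl","rb"))
for z in(.112,.068,.062): 
    X=[.5031,.0178,z]; print(z,(proj(a,X)+[.156,.094]-[135,180]+.5)*8-.5,(proj(b,X)+[-.18,.156]-[190,240]+.5)*5-.5)
G=lambda p:(np.array(p)+.5)/8-.5+[135,180]; H=lambda p:(np.array(p)+.5)/5-.5+[190,240]
print(tri(a,G((540,225))-[.156,.094],b,H((283,32))-[-.18,.156]))
p=(np.array([.5031,.0178]),.0665)
# stage edges from new corners
for c in((647,87),(664,382),(78,127),(92,420)):
    X=atz(a,G(c)-[.156,.094],.062)[:2]-p[0]; print(c,-np.sin(p[1])*X[0]+np.cos(p[1])*X[1])
E
```

```text
0.112 [533.57087658 224.50471128] [283.67474973  31.68799871]
0.068 [563.17492906 236.84608253] [289.55288888 106.93856052]
0.062 [566.97870455 238.4318048 ] [290.33110766 116.90113521]
(array([0.50354096, 0.01653598, 0.11052624]), np.float64(0.0009929044551164538))
(647, 87) -0.02539247936957248
(664, 382) -0.0249822436675508
(78, 127) 0.13750249942133547
(92, 420) 0.1375963412279733
```

View pics/e1_raw.png

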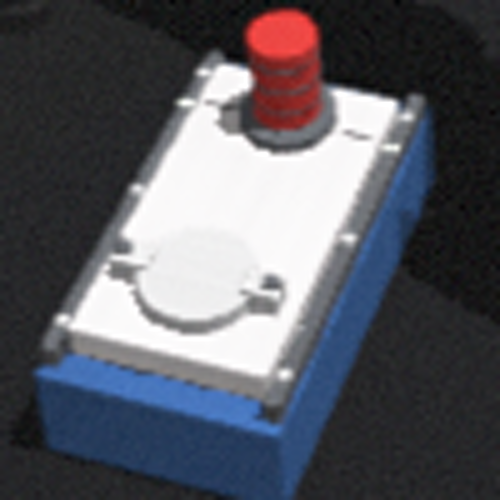

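```bash
python3 -c "
from cell import *
o=observe();print(o['clock'],o['force']);print(sign_off())"
```

```text
10.35 [-0.14632674  0.31074226 -0.59696905]
the job is handed in; nothing more can be done
None
```

I took the red tapered pin from the rack and drove it straight down through the stage and base holes until the collar stopped it. I then released it, moved the arm clear and handed the job in at about 10.4 s. The stage was not touched beforehand, and the green pin stayed in the rack.

**Last checks:**
- **Seating force:** the downward push rose to about 20 N while the tool stayed at z = 0.099, the height expected for a pin that is home. There was also a sideways force of about 5 N just before release, which went once I let go.
- **Pin height:** the two cameras put the grip top at z ≈ 0.1105 m, against 0.112 m for fully home. That is within the roughly 2 mm calibration error. The collar looks flat on the stage with no gap, and the pin looks upright.
- **Stage position:** the stage moved about 10 mm towards home. Its centre now measures about 56 mm from the base hole. I took home as the base's centre, 55 mm, but the task does not state that, so the holes look in line to about 1 mm.

I saw no check fail. The handover gives no verdict, so the result rests on these measurements.

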